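# Load the spring magazine

## Task

Load the spring magazine: thread the blue spacer ring onto its spindle first, then the yellow ring, then the red ring on top, set the steel cap over them on the spindle, and press the cap down against the spring until both catches snap in over its flange and hold the stack down. Then let go. Leave the green ring, the little bottle and the black eye loupe where they stand.

Things in the scene. Friction and masses are not known exactly. Their poses are not given: they have to be found in the camera images.
- magazine: Fixed spring magazine: grey base 110 (x) by 70 (y) by 12 mm; steel spindle at its centre, 9 mm thick, tapered tip, top 96 mm above the bench; two aluminium catch towers 22 mm wide, 82 mm high, 34 to 51 mm from the axis on its +x and -x sides. The +y and -y sides are open: bring the fingers in there (closing along its y). Origin: centre of the underside, on the spindle axis, z up; the yaw varies.
- seat (a point): Centre of the top of the sprung follower plate (38 mm across) on the spindle, where rings rest: 50 mm above the bench at the start, sinking with it. Above it, two dark sprung catches on the towers, noses 22.5 mm from the axis: sloped tops that give way outward to the cap's flange pressed down between them; flat undersides 68 mm above the bench then hold the flange down.
- follower (a joint): How far the follower is pushed down, m: 0 at the start, stop at 0.027. The spring lifts with 3 N at 0, 8 N at 0.025; the rings' and cap's weight does not sink it. Pressing the cap past the catches takes up to about 15 N. With three rings and cap on, the catches snap over the flange at about 0.0245 and hold it at about 0.024 when let go.
- ring_blue: Blue plastic spacer ring lying flat: 40 mm outside, 15 mm bore, 12 mm thick, about 30 g. Origin: centre of its underside, z up.
- ring_yellow: Yellow plastic spacer ring lying flat: 40 mm outside, 15 mm bore, 12 mm thick, about 30 g. Origin: centre of its underside, z up.
- ring_red: Red plastic spacer ring lying flat: 40 mm outside, 15 mm bore, 12 mm thick, about 30 g. Origin: centre of its underside, z up.
- ring_green: Green plastic spacer ring lying flat: 40 mm outside, 15 mm bore, 12 mm thick, about 30 g. Origin: centre of its underside, z up. A spare: not to be used or moved.
- cap: Grey steel cap standing upright: flange 52 mm across and 6 mm thick, on it a round knob 24 mm across whose top is 44 mm above the cap's underside; from below a blind bore 12 mm across and 39 mm deep for the spindle. About 60 g. Origin: centre of its underside, z up.
- bottle: Small white bottle with a blue cap, 35 mm across, 68 mm high, a bystander. Origin: centre of its underside.
- loupe: Black eye loupe standing on the bench, 37 mm across, 32 mm high, a bystander. Origin: centre of its underside.
Not all that is in view belongs to the job. Leave any pink look-alike of the cap alone. Of the things shaped like the ring_red, the red one is meant.

How it is judged:
By the outcome, as a careful person would: the job done as asked, in the order asked, and still so for the second after the job is handed in, with the robot touching nothing.
It also fails if it takes over 109 s, if anything falls off the work surface, if the arm or the gripper's body presses on something with over 40 N, if the wrist force passes 120 N, or if a joint passes its speed limit or range.

## Robot

A 6-joint arm with a two-finger parallel gripper is mounted at the origin on a cart in front of the work surface, level with it; the furniture and walls round the work are solid. World frame = base frame: x ahead of the robot, y to its left, z up, the work surface at z = 0. Lengths are in m, angles in rad, forces in N, time in s.
With the tool pointing down it reaches from about 0.325 to 0.875 m from the base axis. Payload 4.4 kg.
Tool frame: the origin (TCP) lies at the very end of the fingers, on their centre line; the grasp point (between the pads) lies 19 mm behind it; z points along the fingers, y is the line along which they close (so a half turn about z gives the same grasp; the last joint's range is limited). The gripper opens to 85 mm and grips with 20 to 120 N. Pads are 22 mm wide; open, the fingers measure 114 mm over their backs; the gripper's body (76 mm by 85 mm) begins 54 mm behind the grasp point. The pads swing forward as they close: fully open they stand 13 mm farther back than shut.
Start: joints at [1.089, 0.207, 1.542, -0, 1.393, -0.15], TCP at [0.187, 0.544, 0.231] pointing down, gripper open.
Joint ranges: [-2.73, 2.73], [-0.86, 2.22], [0.23, 2.46], [-1.11, 4.25], [0.08, 2.63], [-2.82, 2.82]. Speed limits (rad/s): [2.79, 2.79, 3.14, 3.14, 3.14, 3.14].

## Interface

Orientations are given as a unit quaternion [w, x, y, z].
In Python, from bench import manip, eyes gives the robot as it stands. The module is installed in compiled form; this text tells all that it offers.
- The arm moves only by the tool send_rows, never from a script. Its argument "targets" is one flat list of numbers, 6 for each row, row after row: the shift along the tool's x, y, z each as a share of 0.5 m, from -1 to 1, then the turn, a rotation vector about the tool's x, y, z each as a share of 8 degrees, from -1 to 1. A call has 1 to 10 rows; each row shifts and turns the commanded pose from where the row before left it, along the tool's axes as they then stand; what a row does not reach is not made up. A row lasts 1/10 s, in which the tool goes at most 50 mm and 8.59 degrees, less where a joint would pass 70% of its speed; a pose out of reach is approached as far as the arm can. A call with a number of a shift or a turn outside -1 to 1 is refused whole. A call with a gripper value outside its range is refused whole. "fingers" is the opening, from -1 (shut) to 1 (fully open), set as the call begins (left out, the last holds). The fingers move at their own pace and stop on an object; "squeeze" is the grip in N (left out, the last holds). Time passes only in rows, so rows that do not move let the fingers close. It gives the time, the measured TCP pose, the force, the opening and the grip force at its end, in the units of the state.
- manip.sense(): the state, without advancing time (a new reading comes with each control period).
- eyes.grab_frame(name): name is "side" or "top" or "wrist"; returns a dict with "pixels" (400x640x3 uint8, red, green, blue), "camera_matrix" (3x3 intrinsics, pixels), "R" (3x3) and "t" (3): a world point X has camera coordinates R X + t; the wrist camera has in their place "mount" (4x4, takes a point from camera to tool coordinates, whose origin is the TCP and whose axes are the flange's). Camera axes: x right, y down, z forward; pixel columns grow to the right and rows downward; lengths in m; the calibration is good to about 2 mm. A picture is of the moment at which its call begins: read the wrist's pose just before it. There is no depth.
- manip.finish_job(): hands the job in; it is judged then, once.
The state is a dict: "time": time; "qpos": joint angles; "qd": joint speeds; "tau": joint torques, N m; "eef_pos": TCP position; "orientation": TCP orientation; "contact_force": force on the tool from outside, world axes, zero at the start; "torque": the same for the moment, N m; "gripper_width": opening from 0.0 (shut) to 1.0 (fully open); "finger_force": force on a finger pad.
Only numpy, scipy, OpenCV 4.12 (cv2) and the standard library are available. Lean on these libraries where they do the work, as an engineer would, in place of code of your own. Each camera call takes 0.05 s, during which the arm holds its last target. There are 200 camera calls.

## Working session

There is one attempt and no reset: what is moved stays moved. The work goes in short steps, Python scripts to look and compute and a tool call to move; the robot and the scene stay as the last step left them, time stands still between calls to the robot, and variables do not carry over. Pictures are saved under pics/ and viewed, at most 17 in all, crops included, and the job is handed in when it is done.

Besides the shell and the picture viewer there is one more tool, called after ">>>" by a JSON object that holds its "name" and its "arguments". send_rows: Moves the arm, as the interface text tells. Its arguments: {"type":"object","properties":{"targets":{"type":"array","items":{"type":"number"}},"fingers":{"type":"number"},"squeeze":{"type":"number"}},"required":["targets"]}

```bash
mkdir -p pics; python3 - <<'E'
from bench import manip, eyes
import cv2, numpy as np
print(manip.sense())
for n in ("top","side"):
    f=eyes.grab_frame(n); cv2.imwrite(f"pics/{n}0.png",f["pixels"][:,:,::-1])
    np.savez(f"pics/{n}0.npz",**f)
    print(n,f["camera_matrix"].tolist(),np.round(f["R"],4).tolist(),f["t"].tolist(), (-f["R"].T@f["t"]).tolist())
f=eyes.grab_frame("wrist"); print(f["mount"])
E
```

```text
{'time': 0.0, 'qpos': array([ 1.08950951e+00,  2.07454093e-01,  1.54294787e+00,  1.32124393e-05,
        1.39350762e+00, -1.50458970e-01]), 'qd': array([ 2.36884302e-03,  1.47287234e-04, -8.36890317e-04,  5.57111797e-05,
       -1.73924061e-03,  4.76116855e-05]), 'tau': array([-2.30312271e-04, -3.83021164e+01, -2.91601181e+01, -3.31663041e-04,
        1.05760820e-02, -1.01435720e-05]), 'eef_pos': array([0.18640571, 0.54314789, 0.23010929]), 'orientation': array([-3.66051876e-04,  1.64661666e-01,  9.86349428e-01, -1.09912900e-03]), 'contact_force': array([-0.45002693, -0.53123535, -0.50508858]), 'torque': array([-0.05921945,  0.00221638, -0.00139857]), 'finger_force': 0.0, 'gripper_width': 0.9979670326192263}
top [[503.5726597977482, 0.0, 314.0322527931991], [0.0, 503.5726597977482, 192.71218325212942], [0.0, 0.0, 1.0]] [[0.005, -1.0, -0.0012], [-0.9941, -0.0049, -0.1084], [0.1084, 0.0018, -0.9941]] [0.05724543767650539, 0.4805695442265295, 1.0107834606420227] [0.36786500042487064, 0.05780085402440777, 1.0569965629162623]
side [[373.4353250251109, 0.0, 317.4204877272761], [0.0, 373.4353250251109, 197.02010899663986], [0.0, 0.0, 1.0]] [[0.8009, -0.5987, -0.0142], [-0.2391, -0.298, -0.9241], [0.549, 0.7435, -0.3818]] [-0.3697129146840627, 0.16873311395555973, 0.5801143221123471] [0.01795897559002151, -0.6023722493172049, 0.37217775080931564]
[[-1.34167253e-03 -9.60344227e-01 -2.78813856e-01  6.91258440e-02]
 [ 9.99998855e-01 -1.09326149e-03 -1.04644596e-03  5.65820136e-04]
 [ 7.00131885e-04 -2.78814941e-01  9.60344594e-01 -1.42237595e-01]
 [ 0.00000000e+00  0.00000000e+00  0.00000000e+00  1.00000000e+00]]
```

View pics/top0.png

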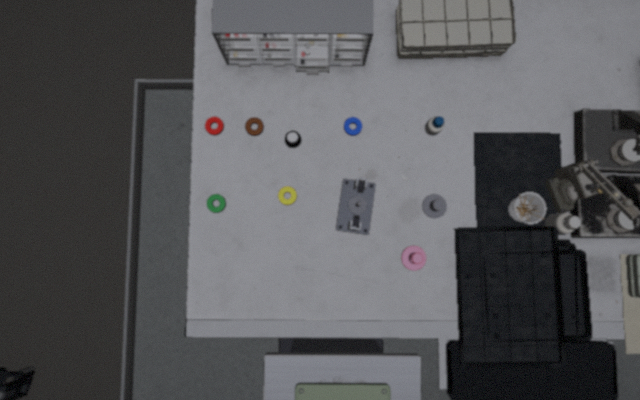

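View pics/side0.png

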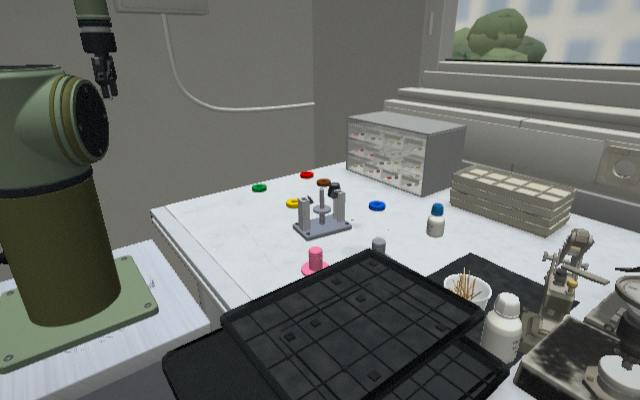

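Top view: red ring at (214,126), brown at (254,126), blue (352,126), yellow (288,196), green (216,204), loupe (292,138), magazine (356,205), grey cap (434,206), pink cap (413,258) and bottle (435,125). The side view shows the same layout.

The candidates that could be confused:
- Rings: red (214,126), brown look-alike (254,126), green spare (216,204).
- Caps: grey (434,206), pink (413,258).

I choose red, blue and yellow by colour, and the grey cap.

```bash
cat > h.py <<'E'
import cv2, numpy as np
from scipy.spatial.transform import Rotation as Rn
from bench import manip, eyes
def pose(s=None):
    s=s or manip.sense(); q=s["orientation"]
    return s["eef_pos"], Rn.from_quat([q[1],q[2],q[3],q[0]]).as_matrix()
def shot(n):
    p,R=pose(); f=eyes.grab_frame(n)
    if n=="wrist":
        M=f["mount"]; f["C"]=p+R@M[:3,3]; f["W"]=R@M[:3,:3]
    else: f["C"]=-f["R"].T@f["t"]; f["W"]=f["R"].T
    return f
def ray(f,u,v,z):
    d=f["W"]@np.linalg.inv(f["camera_matrix"])@[u,v,1.]
    return f["C"]+d*(z-f["C"][2])/d[2]
def proj(f,X):
    c=f["camera_matrix"]@(f["W"].T@(np.array(X,float)-f["C"])); return c[:2]/c[2]
def blobs(img,lo,hi,amin=40):
    m=cv2.inRange(cv2.cvtColor(img,cv2.COLOR_RGB2HSV),lo,hi)
    cs,_=cv2.findContours(m,cv2.RETR_EXTERNAL,cv2.CHAIN_APPROX_NONE)
    return [(c,cv2.minEnclosingCircle(cv2.convexHull(c)),cv2.contourArea(c)) for c in cs if cv2.contourArea(c)>amin]
HSV=dict(blue=((105,120,60),(125,255,255)),yellow=((22,120,60),(35,255,255)),red=((0,170,100),(6,255,255)),green=((55,100,40),(90,255,255)),brown=((6,100,30),(18,255,200)))
def go(x,y,z,yaw=None):
    """yaw: world angle of the tool y (closing) axis; prints shift in tool axes (share), turn about z (share)"""
    p,R=pose(); d=R.T@(np.array([x,y,z])-p)
    print("tcp",np.round(p,4),"shift shares",np.round(d/.5,4),"mm",np.round(d*1e3,1))
    a=np.arctan2(R[1,1],R[0,1]); 
    down=Rn.from_matrix(np.c_[[np.sin(a),-np.cos(a),0],[np.cos(a),np.sin(a),0],[0,0,-1]])
    print("closing yaw deg",np.degrees(a),"level turn shares",np.round(np.degrees((Rn.from_matrix(R).inv()*down).as_rotvec())/8,3))
    if yaw is not None:
        t=(a-yaw+np.pi/2)%np.pi-np.pi/2; print("turn z shares",np.degrees(t)/8,"joint6",manip.sense()["qpos"][5])
E
python3 - <<'E'
from h import *
f=dict(np.load("pics/top0.npz")); f["C"]=-f["R"].T@f["t"]; f["W"]=f["R"].T
im=f["pixels"]
for k,(lo,hi) in HSV.items():
    for c,(ctr,r),a in blobs(im,lo,hi):
        print(k,np.round(ctr,1),round(r,1),a,np.round(ray(f,*ctr,.012),4), "diam",2*r/503*1.05)
cv2.imwrite("pics/crop_mag.png",cv2.resize(im[90:290,190:460,::-1],None,fx=2.9,fy=2.9,interpolation=cv2.INTER_CUBIC))
for n,u,v,z in(("mag",356,205,.012),("cap",434,206,.006),("pink",413,258,.006),("bottle",435,125,.03),("loupe",292,138,.03)): print(n,ray(f,u,v,z))
E
```

```text
blue [352.5 125.7] 8.7 216.0 [ 0.625  -0.0211  0.012 ] diam 0.03628433769787283
yellow [287.  195.1] 8.5 206.5 [0.4766 0.116  0.012 ] diam 0.03569543963635181
red [213.9 125.5] 8.1 182.5 [0.6241 0.2726 0.012 ] diam 0.03393023454882279
green [215.7 203.2] 8.8 211.5 [0.4588 0.2644 0.012 ] diam 0.036606974061393356
brown [254.1 126.2] 8.3 191.5 [0.6229 0.1873 0.012 ] diam 0.0345754594973494
mag [ 0.45652051 -0.02784104  0.012     ]
cap [ 0.45573301 -0.1915458   0.006     ]
pink [ 0.34755527 -0.14585045  0.006     ]
bottle [ 0.62286437 -0.19144951  0.03      ]
loupe [0.59390479 0.10593796 0.03      ]
```

View pics/crop_mag.png

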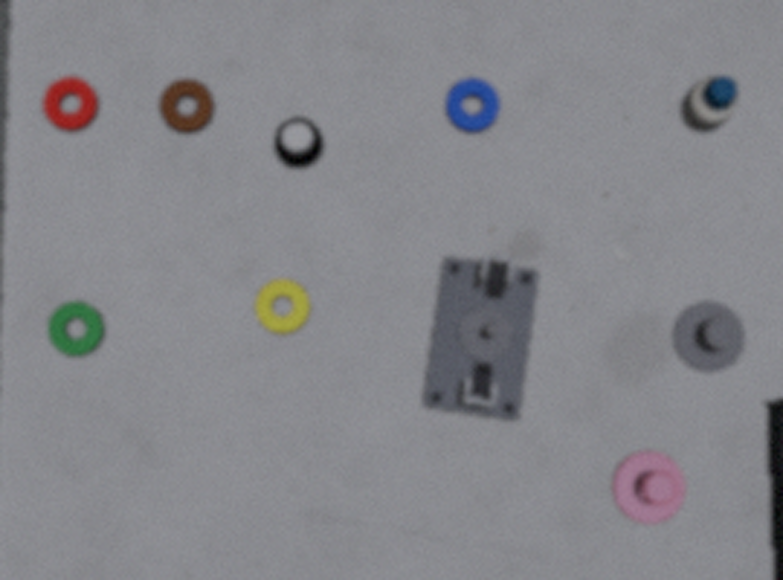

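The crop shows the magazine base corners at (443,257), (538,270), (520,418) and (424,407). The red, blue and yellow rings are clean. The grey cap is at (708,336), well apart from the pink one at (650,487), and brown sits beside red. The choices are confirmed.

```bash
python3 - <<'E'
from h import *
f=dict(np.load("pics/top0.npz")); f["C"]=-f["R"].T@f["t"]; f["W"]=f["R"].T
P=[ray(f,u/2.9+190-.5,v/2.9+90-.5,.012)[:2] for u,v in((443,257),(538,270),(520,418),(424,407))]
P=np.array(P); print(P,P.mean(0)); 
print([np.linalg.norm(P[i]-P[i-1]) for i in range(4)])
for a,b in((3,0),(2,1),(1,0),(2,3)): print(np.degrees(np.arctan2(*(P[b]-P[a])[::-1])))
for k in("blue",): go(.55,0,.30,np.radians(90-5))
p,R=pose();print(R)
E
```

```text
[[ 0.51284797  0.00070292]
 [ 0.50371817 -0.06780411]
 [ 0.3972081  -0.05410242]
 [ 0.404698    0.0143823 ]] [ 0.45461806 -0.02670533]
[np.float64(0.10901165544082121), np.float64(0.06911270769439216), np.float64(0.10738776763667286), np.float64(0.06889307294283514)]
-7.208790754494045
-7.330393804588614
82.40903646828377
83.75859448880331
tcp [0.1865 0.5433 0.2304] shift shares [-1.0405 -0.7918 -0.1382] mm [-520.3 -395.9  -69.1]Traceback (most recent call last):
  File "<stdin>", line 7, in <module>
  File "h.py", line 28, in go
    down=Rn.from_matrix(np.c_[[np.sin(a),-np.cos(a),0],[np.cos(a),np.sin(a),0],[0,0,-1]])
  File "scipy/spatial/transform/_rotation.pyx", line 1143, in scipy.spatial.transform._rotation.Rotation.from_matrix
ValueError: Non-positive determinant (left-handed or null coordinate frame) in rotation matrix 0: [[ 0.94577216  0.32483075  0.        ]
 [-0.32483075  0.94577216  0.        ]
 [ 0.          0.         -1.        ]].
```

```bash
sed -i 's/np.c_\[\[np.sin(a),-np.cos(a),0\]/np.c_[[-np.sin(a),np.cos(a),0]/' h.py
```

>>> {"name": "send_rows", "arguments": {"targets": [0, 0, -0.02, 0, 0, -0.73, 0, 0, -0.02, 0, 0, -0.73, -0.048, -0.0764, 0, 0, 0, 0, -0.048, -0.0764, 0, 0, 0, 0, -0.048, -0.0764, 0, 0, 0, 0, -0.048, -0.0764, 0, 0, 0, 0, -0.048, -0.0764, 0, 0, 0, 0, -0.048, -0.0764, 0, 0, 0, 0, -0.048, -0.0764, 0, 0, 0, 0, -0.048, -0.0764, 0, 0, 0, 0], "fingers": 0.4, "squeeze": 40}}

```text
time: 1.15
eef_pos: [0.3387, 0.2147, 0.2512]
orientation: [0.0, 0.063, 0.998, 0.0]
contact_force: [1.2, -0.2, 0.4]
gripper_width: 0.701
finger_force: 0.0
```

>>> {"name": "send_rows", "arguments": {"targets": [-0.048, -0.0764, 0, 0, 0, 0, -0.048, -0.0764, 0, 0, 0, 0, -0.048, -0.0764, 0, 0, 0, 0, -0.048, -0.0764, 0, 0, 0, 0, -0.048, -0.0764, 0, 0, 0, 0, -0.048, -0.0764, 0, 0, 0, 0, 0, 0, 0, 0, 0, 0, 0, 0, 0, 0, 0, 0, 0, 0, 0, 0, 0, 0]}}

```text
time: 2.05
eef_pos: [0.4517, -0.0284, 0.2508]
orientation: [-0.001, 0.063, 0.998, 0.0]
contact_force: [0.3, -0.4, 0.3]
gripper_width: 0.7
finger_force: 0.0
```

```bash
python3 - <<'E'
from h import *
f=shot("wrist"); cv2.imwrite("pics/w1.png",f["pixels"][:,:,::-1]); np.savez("pics/w1.npz",**f)
print(f["camera_matrix"])
go(.455,-.027,.25,np.radians(82.7))
print(proj(f,[.4546,-.0267,.096]),proj(f,[.4546,-.0267,.012]))
E
```

```text
[[294.44015658   0.         320.47368265]
 [  0.         294.44015658 196.92148227]
 [  0.           0.           1.        ]]
tcp [ 0.4517 -0.0281  0.251 ] shift shares [-0.0062  0.003   0.002 ] mm [-3.1  1.5  1. ]
closing yaw deg 82.81212290955511 level turn shares [ 0.003 -0.006  0.   ]
turn z shares 0.014015363694388053 joint6 -1.6993247575507946
[322.45569484 183.67034938] [322.0614073  168.66386165]
```

View pics/w1.png

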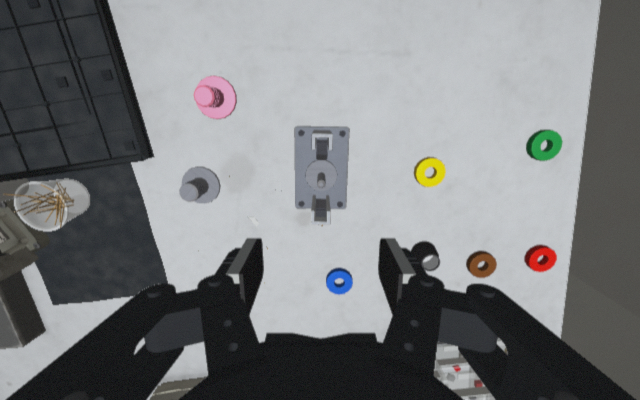

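Wrist view: magazine base corners/bolts at about (301,133), (343,133), (300,205) and (342,205), follower at (321,172), blue ring at (339,281), yellow (430,172), grey cap (200,185). The predicted base centre (322,169) agrees with the bolts. I'll measure the rings here and zoom on the magazine.

```bash
python3 - <<'E'
from h import *
f=dict(np.load("pics/w1.npz")); im=f["pixels"]
for k in("blue","yellow","red","green"):
    for c,(ctr,r),a in blobs(im,*HSV[k],100):
        e=cv2.fitEllipse(cv2.convexHull(c)); print(k,np.round(e[0],1),np.round(e[1],1),np.round(ray(f,*e[0],.010),4))
c=im[115:235,260:385,::-1]; cv2.imwrite("pics/w1c.png",cv2.resize(c,None,fx=4.8,fy=4.8,interpolation=cv2.INTER_CUBIC))
E
```

```text
blue [338.9 281.1] [25.  26.1] [ 0.6249 -0.0233  0.01  ]
yellow [429.6 171.8] [28.7 31.1] [0.4772 0.1137 0.01  ]
red [541.6 258.9] [22.9 28. ] [0.626  0.2707 0.01  ]
green [544.1 144.7] [28.8 35.5] [0.4604 0.2609 0.01  ]
```

View pics/w1c.png

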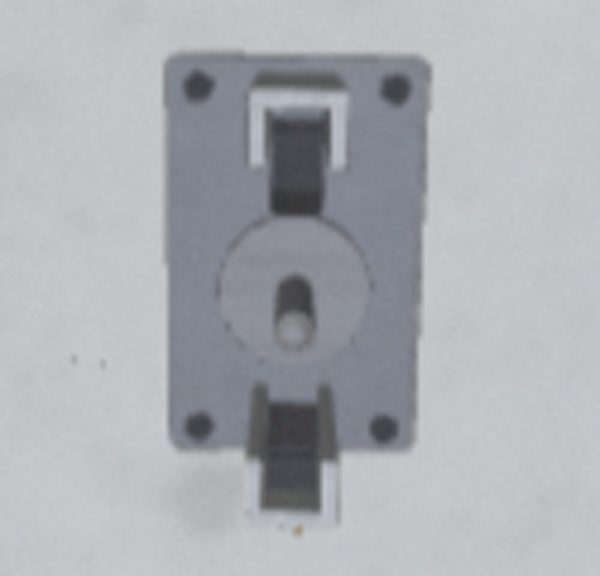

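Crop: bolts at (199,86), (396,89), (385,429) and (199,426). The spindle tip is at (295,330), and the catches are on the image's vertical axis.

```bash
python3 - <<'E'
from h import *
f=dict(np.load("pics/w1.npz"))
g=lambda u,v,z: ray(f,u/4.8+259.6,v/4.8+114.6,z)
P=np.array([g(u,v,.013)[:2] for u,v in((199,86),(396,89),(385,429),(199,426))])
print(P,P.mean(0)); 
for a,b in((0,3),(1,2),(0,1),(3,2)): print(np.degrees(np.arctan2(*(P[b]-P[a])[::-1])),np.linalg.norm(P[b]-P[a]))
print("tip",g(295,330,.096), "follower",g(294,288,.05))
go(.6249,-.0233,.05,np.radians(82.7))
E
```

```text
[[ 0.40512436 -0.0471932 ]
 [ 0.41249677  0.00418167]
 [ 0.50548128 -0.00894887]
 [ 0.49793449 -0.06083421]] [ 0.45525922 -0.02819865]
-8.361327573602948 0.09380723951466761
-8.037717513418789 0.09390703509994756
81.83367854648661 0.05190116155156125
81.72428883485561 0.05243130932887415
tip [ 0.45407715 -0.02809409  0.096     ] follower [ 0.45440047 -0.02831078  0.05      ]
tcp [ 0.4517 -0.0281  0.251 ] shift shares [-0.3428  0.0526  0.4018] mm [-171.4   26.3  200.9]
closing yaw deg 82.81212290955511 level turn shares [ 0.003 -0.006  0.   ]
turn z shares 0.014015363694388053 joint6 -1.6993247575507946
```

>>> {"name": "send_rows", "arguments": {"targets": [-0.0857, 0.0131, 0.02, 0, 0, 0.11, -0.0857, 0.0131, 0.02, 0, 0, 0, -0.0857, 0.0131, 0.02, 0, 0, 0, -0.0857, 0.0131, 0.02, 0, 0, 0, 0, 0, 0.08, 0, 0, 0, 0, 0, 0.08, 0, 0, 0, 0, 0, 0.08, 0, 0, 0, 0, 0, 0.08, 0, 0, 0, 0, 0, 0, 0, 0, 0, 0, 0, 0, 0, 0, 0]}}

```text
time: 3.1
eef_pos: [0.6251, -0.0255, 0.0512]
orientation: [-0.001, 0.07, 0.998, 0.0]
contact_force: [0.4, 0.1, 0.1]
gripper_width: 0.7
finger_force: 0.0
```

```bash
cat >> h.py <<'E'
def ring(k,f,z=.012,show=True):
    out=[]
    for c,(ctr,r),a in blobs(f["pixels"],*HSV[k],100):
        e=cv2.fitEllipse(cv2.convexHull(c)); X=ray(f,*e[0],z); out.append(X); print(k,np.round(e[0],1),np.round(e[1],1),np.round(X,4))
    return out
E
python3 - <<'E'
from h import *
f=shot("wrist"); cv2.imwrite("pics/w2.png",f["pixels"][:,:,::-1])
X=ring("blue",f)
go(*X[0][:2],.002,np.radians(81.9))
E
```

```text
blue [324.5 219.7] [57.5 58.3] [ 0.6246 -0.0227  0.012 ]
tcp [ 0.627  -0.0261  0.0533] shift shares [0.0061 0.0061 0.1026] mm [ 3.1  3.1 51.3]
closing yaw deg 81.93436390604238 level turn shares [-0.001  0.02   0.   ]
turn z shares 0.00429548825529639 joint6 -1.6094521894659342
```

View pics/w2.png

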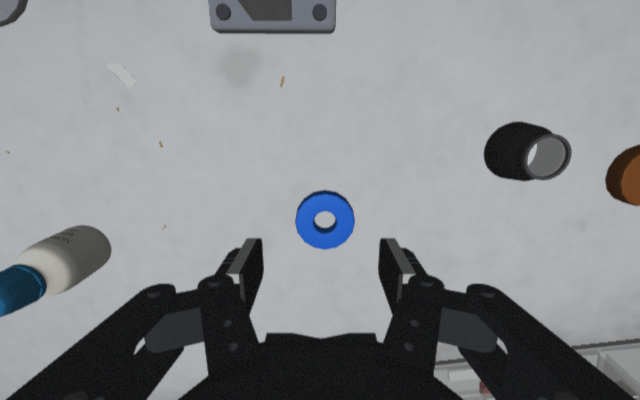

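The wrist picture shows the blue ring at (324,220) between the open fingers and about 3 mm off centre. The bottle at left and loupe at right are clear of them. Now down.

>>> {"name": "send_rows", "arguments": {"targets": [0.006, 0.006, 0.03, 0, 0, 0, 0, 0, 0.03, 0, 0, 0, 0, 0, 0.02, 0, 0, 0, 0, 0, 0.01, 0, 0, 0, 0, 0, 0.004, 0, 0, 0, 0, 0, 0, 0, 0, 0, 0, 0, 0, 0, 0, 0]}}

```text
time: 3.85
eef_pos: [0.6236, -0.0237, 0.0046]
orientation: [0.0, 0.071, 0.997, -0.0]
contact_force: [0.5, -0.5, 0.3]
gripper_width: 0.703
finger_force: 0.0
```

```bash
python3 - <<'E'
from h import *
for i in range(4):
    f=shot("wrist"); print(manip.sense()["eef_pos"], manip.sense()["contact_force"])
cv2.imwrite("pics/w3.png",f["pixels"][120:400,150:490,::-1])
ring("blue",f); go(.625,-.023,.002)
E
```

```text
[ 0.62375252 -0.02368668  0.00481652] [ 0.3036755  -0.1939135  -0.03467743]
[ 0.62376515 -0.0236705   0.00486605] [-0.0273328  -0.20867382  0.15809523]
[ 0.62370681 -0.02365667  0.0048622 ] [ 0.00621418 -1.03944096 -0.5528111 ]
[ 0.6236182  -0.0236204   0.00478304] [0.30110296 0.34717329 0.00560609]
blue [322.6 253.4] [74.2 75.6] [ 0.6237 -0.0225  0.012 ]
tcp [ 0.6236 -0.0236  0.0048] shift shares [-0.0026  0.0016  0.0056] mm [-1.3  0.8  2.8]
closing yaw deg 81.84623018010407 level turn shares [-0.     0.007  0.   ]
```

View pics/w3.png

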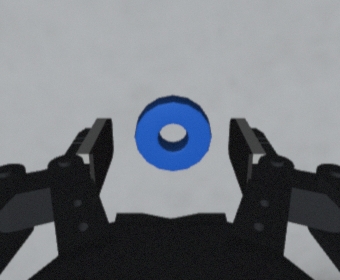

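The ring at (173,133) in the crop is centred between the pads. I go slightly lower, then close.

>>> {"name": "send_rows", "arguments": {"targets": [0, 0, 0.004, 0, 0, 0, 0, 0, 0.003, 0, 0, 0, 0, 0, 0, 0, 0, 0]}}

```text
time: 4.35
eef_pos: [0.6228, -0.0234, 0.0004]
orientation: [-0.0, 0.071, 0.997, 0.0]
contact_force: [0.6, 0.7, 0.0]
gripper_width: 0.7
finger_force: 0.0
```

>>> {"name": "send_rows", "arguments": {"targets": [0, 0, 0, 0, 0, 0, 0, 0, 0, 0, 0, 0, 0, 0, 0, 0, 0, 0, 0, 0, 0, 0, 0, 0, 0, 0, 0, 0, 0, 0], "fingers": -1, "squeeze": 40}}

```text
time: 4.85
eef_pos: [0.6236, -0.0236, 0.0011]
orientation: [0.0, 0.071, 0.997, -0.0]
contact_force: [0.6, -0.9, 2.2]
gripper_width: 0.445
finger_force: 40.3
```

>>> {"name": "send_rows", "arguments": {"targets": [0, 0, -0.03, 0, 0, 0, 0, 0, -0.1, 0, 0, 0, 0, 0, -0.1, 0, 0, 0, 0, 0, -0.1, 0, 0, 0, 0, 0, 0, 0, 0, 0]}}

```text
time: 5.35
eef_pos: [0.6294, -0.0245, 0.1769]
orientation: [0.009, 0.071, 0.997, -0.001]
contact_force: [1.5, -0.1, 0.9]
gripper_width: 0.447
finger_force: 40.3
```

```bash
python3 - <<'E'
from h import *
f=shot("wrist"); cv2.imwrite("pics/w4.png",f["pixels"][120:400,150:490,::-1])
ring("blue",f); print(manip.sense()["contact_force"])
go(.4545,-.0281,.17,np.radians(81.9))
E
```

```text
blue [320.3 257.9] [76.1 78.3] [ 0.7258 -0.0388  0.012 ]
[-0.33578584 -0.09418584 -0.64618247]
tcp [ 0.6269 -0.0241  0.1727] shift shares [ 0.3403 -0.0568  0.0013] mm [170.1 -28.4   0.6]
closing yaw deg 81.85130392486553 level turn shares [-0.003  0.087  0.   ]
turn z shares -0.006087009391809791 joint6 -1.6048628363927635
```

View pics/w4.png

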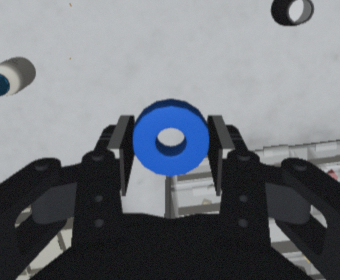

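The blue ring is held squarely between the pads (crop centre (172,137)). Next I compute the ring centre in the tool frame and the move to the spindle.

```bash
cat >> h.py <<'E'
def intool(f,u,v,zt):
    M=f["mount"]; d=M[:3,:3]@np.linalg.inv(f["camera_matrix"])@[u,v,1.]
    return M[:3,3]+d*(zt-M[2,3])/d[2]
E
python3 - <<'E'
from h import *
f=shot("wrist")
e=cv2.fitEllipse(cv2.convexHull(blobs(f["pixels"],*HSV["blue"],100)[0][0])); print(e[0],intool(f,*e[0],-.011)*1e3)
go(.4545,-.0281,.17,np.radians(81.9))
E
```

```text
(320.3573303222656, 257.92901611328125) [ -0.38827925   0.02155891 -11.        ]
tcp [ 0.6245 -0.0237  0.169 ] shift shares [ 0.3353 -0.0569 -0.0038] mm [167.7 -28.4  -1.9]
closing yaw deg 81.85104812822426 level turn shares [-0.002  0.037  0.   ]
turn z shares -0.0061189839719684655 joint6 -1.6048519419199934
```

```bash
python3 - <<'E'
from h import *
f=shot("wrist"); im=f["pixels"]
print(im[225:305:3,320].tolist())
hsv=cv2.cvtColor(im,cv2.COLOR_RGB2HSV)
for th in (120,140,160):
    m=cv2.inRange(hsv,(105,120,th),(125,255,255)); c=max(cv2.findContours(m,cv2.RETR_EXTERNAL,cv2.CHAIN_APPROX_NONE)[0],key=cv2.contourArea)
    e=cv2.fitEllipse(cv2.convexHull(c)); print(th,e, intool(f,*e[0],-.011)*1e3)
go(.4545,-.0281,.17,np.radians(81.9))
E
```

```text
[[16, 52, 108], [49, 105, 205], [43, 102, 203], [45, 103, 203], [44, 102, 202], [42, 99, 201], [38, 98, 198], [49, 97, 196], [179, 182, 186], [180, 182, 183], [181, 184, 186], [181, 183, 187], [180, 184, 188], [175, 178, 181], [39, 47, 78], [23, 41, 79], [19, 42, 81], [33, 75, 145], [40, 99, 199], [39, 95, 198], [36, 94, 195], [31, 93, 195], [38, 94, 195], [38, 95, 194], [97, 98, 105], [69, 69, 69], [66, 67, 67]]
120 ((320.4169921875, 260.3831481933594), (70.51943969726562, 77.22239685058594), 90.80594635009766) [ -1.74230671   0.04990884 -11.        ]
140 ((320.4677734375, 260.6150207519531), (69.88665771484375, 76.87181091308594), 90.15643310546875) [ -1.86985162   0.07487619 -11.        ]
160 ((320.36138916015625, 260.7204284667969), (69.21719360351562, 76.53189086914062), 90.66303253173828) [ -1.92779815   0.02211622 -11.        ]
tcp [ 0.6228 -0.0234  0.1663] shift shares [ 0.3319 -0.057  -0.0074] mm [166.  -28.5  -3.7]
closing yaw deg 81.84988935757838 level turn shares [-0.     0.002  0.   ]
turn z shares -0.006263830302703347 joint6 -1.6048702774722903
```

>>> {"name": "send_rows", "arguments": {"targets": [0.056, -0.0095, 0, 0, 0, 0, 0.056, -0.0095, 0, 0, 0, 0, 0.056, -0.0095, 0, 0, 0, 0, 0.056, -0.0095, 0, 0, 0, 0, 0.056, -0.0095, 0, 0, 0, 0, 0.056, -0.0095, 0, 0, 0, 0, 0, 0, 0.04, 0, 0, 0, 0, 0, 0.05, 0, 0, 0, 0, 0, 0, 0, 0, 0, 0, 0, 0, 0, 0, 0]}}

```text
time: 6.5
eef_pos: [0.4511, -0.0275, 0.1193]
orientation: [-0.002, 0.071, 0.997, 0.0]
contact_force: [-0.3, 0.6, -0.6]
gripper_width: 0.442
finger_force: 40.3
```

>>> {"name": "send_rows", "arguments": {"targets": [0, 0, 0, 0, 0, 0, 0, 0, 0, 0, 0, 0, 0, 0, 0, 0, 0, 0]}}

```text
time: 6.8
eef_pos: [0.4536, -0.0281, 0.1216]
orientation: [0.001, 0.071, 0.997, -0.0]
contact_force: [-0.1, -0.3, -0.5]
gripper_width: 0.448
finger_force: 40.3
```

```bash
python3 - <<'E'
from h import *
f=shot("wrist"); im=f["pixels"]
go(.4545,-.0281,.12,np.radians(81.9))
print("tip pred", proj(f,[.4545,-.0281,.096]))
cv2.imwrite("pics/w5.png",cv2.resize(im[200:320,250:390,::-1],None,fx=5,fy=5,interpolation=cv2.INTER_CUBIC))
E
```

```text
tcp [ 0.4535 -0.028   0.1215] shift shares [-0.002   0.0002  0.003 ] mm [-1.   0.1  1.5]
closing yaw deg 81.85434918705154 level turn shares [-0.001  0.01   0.   ]
turn z shares -0.005706351618557951 joint6 -1.681223124532089
tip pred [320.53873757 230.06316379]
```

View pics/w5.png

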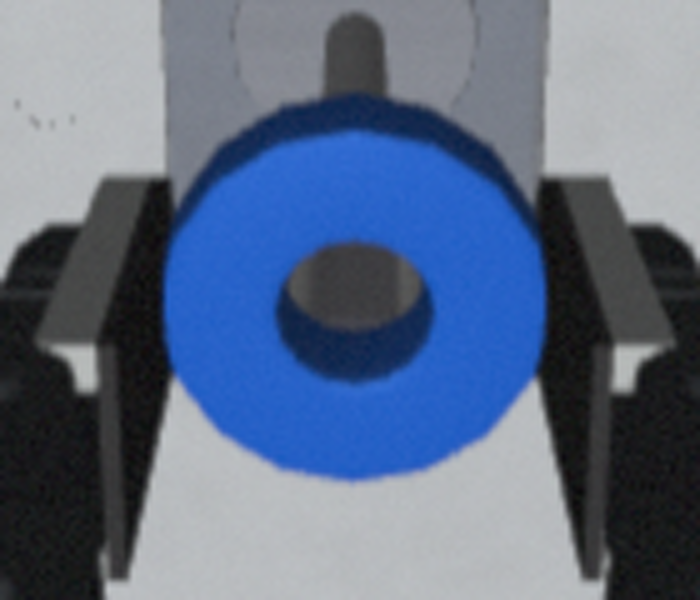

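Crop: the spindle shows at column 355 and the bore centre at column 355, so y is aligned. In x I shift about 1 mm and descend.

>>> {"name": "send_rows", "arguments": {"targets": [0.002, 0, 0.02, 0, 0, 0, 0, 0, 0.02, 0, 0, 0, 0, 0, 0.02, 0, 0, 0, 0, 0, 0.01, 0, 0, 0, 0, 0, 0, 0, 0, 0, 0, 0, 0, 0, 0, 0]}}

```text
time: 7.45
eef_pos: [0.4518, -0.0278, 0.0855]
orientation: [-0.0, 0.071, 0.997, 0.0]
contact_force: [-0.4, -0.6, -0.1]
gripper_width: 0.445
finger_force: 40.3
```

>>> {"name": "send_rows", "arguments": {"targets": [0, 0, 0.015, 0, 0, 0, 0, 0, 0.015, 0, 0, 0, 0, 0, 0.015, 0, 0, 0, 0, 0, 0.01, 0, 0, 0, 0, 0, 0.006, 0, 0, 0, 0, 0, 0, 0, 0, 0, 0, 0, 0, 0, 0, 0, 0, 0, 0, 0, 0, 0]}}

```text
time: 8.25
eef_pos: [0.4522, -0.0279, 0.0556]
orientation: [0.0, 0.071, 0.997, -0.0]
contact_force: [-0.7, -0.0, -0.4]
gripper_width: 0.442
finger_force: 40.3
```

```bash
python3 - <<'E'
from h import *
go(.4545,-.0281,.052,np.radians(81.9)); s=manip.sense(); print(s["contact_force"],s["torque"])
E
```

```text
tcp [ 0.4522 -0.0279  0.0556] shift shares [-0.0046  0.0002  0.0071] mm [-2.3  0.1  3.6]
closing yaw deg 81.84809857050072 level turn shares [-0.001  0.005  0.   ]
turn z shares -0.006487678687410899 joint6 -1.6814691812581155
[-0.71618669 -0.01760237 -0.37591825] [-4.07968903e-05  2.26817296e-02  4.84623546e-02]
```

>>> {"name": "send_rows", "arguments": {"targets": [0, 0, 0.004, 0, 0, 0, 0, 0, 0.002, 0, 0, 0, 0, 0, 0, 0, 0, 0]}}

```text
time: 8.55
eef_pos: [0.4517, -0.0277, 0.0522]
orientation: [-0.0, 0.071, 0.997, 0.0]
contact_force: [0.5, 0.1, -0.9]
gripper_width: 0.443
finger_force: 40.3
```

>>> {"name": "send_rows", "arguments": {"targets": [0, 0, 0, 0, 0, 0, 0, 0, 0, 0, 0, 0, 0, 0, 0, 0, 0, 0, 0, 0, 0, 0, 0, 0], "fingers": 0.4}}

```text
time: 8.95
eef_pos: [0.4519, -0.0278, 0.0524]
orientation: [0.0, 0.071, 0.997, -0.0]
contact_force: [0.8, -0.8, -1.4]
gripper_width: 0.702
finger_force: 0.0
```

>>> {"name": "send_rows", "arguments": {"targets": [0, 0, -0.04, 0, 0, 0, 0, 0, -0.08, 0, 0, 0, 0, 0, -0.1, 0, 0, 0, 0, 0, -0.05, 0, 0, 0, 0, 0, 0, 0, 0, 0, 0, 0, 0, 0, 0, 0, 0, 0, 0, 0, 0, 0]}}

```text
time: 9.65
eef_pos: [0.4506, -0.0274, 0.1857]
orientation: [-0.002, 0.071, 0.997, 0.0]
contact_force: [0.7, -0.1, -1.6]
gripper_width: 0.695
finger_force: 0.0
```

```bash
cat >> h.py <<'E'
def top(k,f,zt=None,z=.012,v=120):
    "lit top face of a ring: tool coords (zt given) or world at z"
    lo,hi=HSV[k]; m=cv2.inRange(cv2.cvtColor(f["pixels"],cv2.COLOR_RGB2HSV),(lo[0],lo[1],v),hi)
    c=max(cv2.findContours(m,cv2.RETR_EXTERNAL,cv2.CHAIN_APPROX_NONE)[0],key=cv2.contourArea)
    e=cv2.fitEllipse(cv2.convexHull(c)); X=ray(f,*e[0],z) if zt is None else intool(f,*e[0],zt)
    print(k,np.round(e[0],1),np.round(e[1],1),np.round(X,4)); return X
E
python3 - <<'E'
from h import *
f=shot("wrist")
top("blue",f,z=.062); X=top("yellow",f)
go(*X[:2],.05,np.radians(81.9))
print([f["pixels"][int(y),int(x)].tolist() for x,y in [proj(f,X+[.013,0,0]),proj(f,X+[-.013,0,0])]])
E
```

```text
blue [320.2 192.9] [40.  41.5] [ 0.4543 -0.0282  0.062 ]
yellow [450.8 182.8] [32.8 36.8] [0.4769 0.1137 0.012 ]
tcp [ 0.4504 -0.0274  0.1854] shift shares [-0.0134  0.2868  0.2709] mm [ -6.7 143.4 135.4]
closing yaw deg 81.8443405776751 level turn shares [ 0.003 -0.028  0.   ]
turn z shares -0.006957427790613699 joint6 -1.6814202151895254
[[209, 196, 10], [210, 199, 17]]
```

Blue is seated concentric with the spindle at (.4543,-.0282). Next is yellow.

>>> {"name": "send_rows", "arguments": {"targets": [-0.003, 0.07, 0, 0, 0, 0, -0.003, 0.07, 0, 0, 0, 0, -0.003, 0.07, 0.02, 0, 0, 0, -0.004, 0.076, 0.07, 0, 0, 0, 0, 0, 0.08, 0, 0, 0, 0, 0, 0.06, 0, 0, 0, 0, 0, 0.04, 0, 0, 0, 0, 0, 0, 0, 0, 0, 0, 0, 0, 0, 0, 0, 0, 0, 0, 0, 0, 0]}}

```text
time: 10.7
eef_pos: [0.4793, 0.1116, 0.0544]
orientation: [0.001, 0.071, 0.997, 0.0]
contact_force: [-0.2, 0.3, 0.8]
gripper_width: 0.699
finger_force: 0.0
```

```bash
python3 - <<'E'
from h import *
f=shot("wrist"); p,R=pose()
X=top("yellow",f); print("rel tool mm",R.T@(X-p)*1e3)
go(*X[:2],.001,np.radians(81.9))
E
```

```text
yellow [324.7 214.4] [55.1 58.1] [0.4765 0.1149 0.012 ]
rel tool mm [ 3.72738634  2.77597126 42.72693309]
tcp [0.4796 0.1116 0.0547] shift shares [0.0075 0.0055 0.1075] mm [ 3.8  2.8 53.7]
closing yaw deg 81.83214200964511 level turn shares [ 0.004  0.019 -0.   ]
turn z shares -0.008482248794362936 joint6 -1.3755927469257232
```

>>> {"name": "send_rows", "arguments": {"targets": [0.0075, 0.0055, 0.03, 0, 0, 0, 0, 0, 0.03, 0, 0, 0, 0, 0, 0.02, 0, 0, 0, 0, 0, 0.015, 0, 0, 0, 0, 0, 0.009, 0, 0, 0, 0, 0, 0, 0, 0, 0, 0, 0, 0, 0, 0, 0, 0, 0, 0, 0, 0, 0]}}

```text
time: 11.55
eef_pos: [0.4756, 0.1149, 0.002]
orientation: [0.001, 0.071, 0.997, 0.0]
contact_force: [-0.2, -0.8, 0.1]
gripper_width: 0.704
finger_force: 0.0
```

```bash
python3 - <<'E'
from h import *
f=shot("wrist"); X=top("yellow",f); go(*X[:2],.001,np.radians(81.9)); print(manip.sense()["contact_force"])
E
```

```text
yellow [320.6 257.3] [69.9 77.4] [0.4762 0.115  0.012 ]
tcp [0.4756 0.1149 0.0019] shift shares [-0.0012  0.0003  0.0019] mm [-0.6  0.2  0.9]
closing yaw deg 81.84850904804622 level turn shares [ 0.001  0.008 -0.   ]
turn z shares -0.006436368994222446 joint6 -1.368492775683624
[ 0.11725538 -0.69113892  0.07829843]
```

Centred within 1 mm. Close and lift.

>>> {"name": "send_rows", "arguments": {"targets": [0, 0, 0.002, 0, 0, 0, 0, 0, 0, 0, 0, 0, 0, 0, 0, 0, 0, 0, 0, 0, 0, 0, 0, 0, 0, 0, 0, 0, 0, 0], "fingers": -1}}

```text
time: 12.1
eef_pos: [0.4755, 0.1149, 0.0009]
orientation: [0.0, 0.071, 0.997, 0.0]
contact_force: [-0.9, 1.2, 6.0]
gripper_width: 0.437
finger_force: 40.5
```

>>> {"name": "send_rows", "arguments": {"targets": [0, 0, -0.03, 0, 0, 0, 0, 0, -0.1, 0, 0, 0, 0, 0, -0.1, 0, 0, 0, 0, 0, -0.04, 0, 0, 0, 0, 0, 0, 0, 0, 0, 0, 0, 0, 0, 0, 0, 0, 0, 0, 0, 0, 0]}}

```text
time: 12.8
eef_pos: [0.4732, 0.1148, 0.1333]
orientation: [-0.002, 0.071, 0.997, -0.0]
contact_force: [-0.8, 0.5, -0.1]
gripper_width: 0.441
finger_force: 40.4
```

```bash
python3 - <<'E'
from h import *
f=shot("wrist"); top("yellow",f,zt=-.011); go(.4545,-.0281,.12,np.radians(81.9))
E
```

```text
yellow [320.4 258.9] [71.2 77.8] [-0.0009  0.     -0.011 ]
tcp [0.4731 0.1148 0.1331] shift shares [-0.0038 -0.2881  0.0265] mm [  -1.9 -144.    13.3]
closing yaw deg 81.84314022140546 level turn shares [-0.007 -0.033 -0.   ]
turn z shares -0.007107472324318852 joint6 -1.3684784756952193
```

>>> {"name": "send_rows", "arguments": {"targets": [0, -0.06, 0, 0, 0, 0, 0, -0.06, 0, 0, 0, 0, 0, -0.06, 0, 0, 0, 0, 0, -0.06, 0, 0, 0, 0, 0, -0.048, 0, 0, 0, 0, 0, 0, 0.025, 0, 0, 0, 0, 0, 0, 0, 0, 0, 0, 0, 0, 0, 0, 0, 0, 0, 0, 0, 0, 0, 0, 0, 0, 0, 0, 0]}}

```text
time: 13.85
eef_pos: [0.4548, -0.0269, 0.123]
orientation: [0.0, 0.07, 0.998, 0.0]
contact_force: [0.6, 0.3, 0.2]
gripper_width: 0.439
finger_force: 40.4
```

```bash
python3 - <<'E'
from h import *
f=shot("wrist"); top("yellow",f,zt=-.011); go(.4545,-.0281,.12,np.radians(81.9))
E
```

```text
yellow [320.4 258.8] [70.7 78. ] [-0.0009  0.     -0.011 ]
tcp [ 0.4548 -0.027   0.1231] shift shares [ 0.0004 -0.0023  0.0062] mm [ 0.2 -1.1  3.1]
closing yaw deg 81.92271181564058 level turn shares [ 0.     0.003 -0.   ]
turn z shares 0.002838976955071245 joint6 -1.6795366451607294
```

>>> {"name": "send_rows", "arguments": {"targets": [0.0022, -0.0022, 0.01, 0, 0, 0, 0, 0, 0.02, 0, 0, 0, 0, 0, 0.02, 0, 0, 0, 0, 0, 0.02, 0, 0, 0, 0, 0, 0.02, 0, 0, 0, 0, 0, 0.015, 0, 0, 0, 0, 0, 0.01, 0, 0, 0, 0, 0, 0, 0, 0, 0, 0, 0, 0, 0, 0, 0, 0, 0, 0, 0, 0, 0]}}

```text
time: 14.9
eef_pos: [0.4539, -0.0287, 0.0659]
orientation: [0.001, 0.071, 0.997, -0.0]
contact_force: [0.7, 0.4, -1.3]
gripper_width: 0.44
finger_force: 40.4
```

```bash
python3 - <<'E'
from h import *
go(.4545,-.0281,.064,np.radians(81.9)); print(manip.sense()["contact_force"])
E
```

```text
tcp [ 0.4539 -0.0287  0.0659] shift shares [-0.001   0.0014  0.0038] mm [-0.5  0.7  1.9]
closing yaw deg 81.84547799024425 level turn shares [-0.001  0.008  0.   ]
turn z shares -0.006815251219469465 joint6 -1.682372569835241
[ 0.7383315   0.3870702  -1.32950592]
```

>>> {"name": "send_rows", "arguments": {"targets": [0, 0, 0.003, 0, 0, 0, 0, 0, 0, 0, 0, 0]}}

```text
time: 15.1
eef_pos: [0.4535, -0.0286, 0.0641]
orientation: [0.0, 0.071, 0.997, -0.0]
contact_force: [0.1, 0.5, -0.3]
gripper_width: 0.436
finger_force: 40.4
```

>>> {"name": "send_rows", "arguments": {"targets": [0, 0, 0, 0, 0, 0, 0, 0, 0, 0, 0, 0, 0, 0, 0, 0, 0, 0, 0, 0, 0, 0, 0, 0], "fingers": 0.4}}

```text
time: 15.5
eef_pos: [0.4534, -0.0286, 0.064]
orientation: [0.0, 0.071, 0.997, -0.0]
contact_force: [-0.7, 0.4, -0.7]
gripper_width: 0.7
finger_force: 0.0
```

>>> {"name": "send_rows", "arguments": {"targets": [0, 0, -0.04, 0, 0, 0, 0, 0, -0.08, 0, 0, 0, 0, 0, -0.09, 0, 0, 0, 0, 0, -0.03, 0, 0, 0, 0, 0, 0, 0, 0, 0, 0, 0, 0, 0, 0, 0, 0, 0, 0, 0, 0, 0]}}

```text
time: 16.2
eef_pos: [0.4518, -0.0282, 0.1819]
orientation: [-0.002, 0.071, 0.997, 0.0]
contact_force: [-0.0, 0.2, -0.2]
gripper_width: 0.7
finger_force: 0.0
```

```bash
python3 - <<'E'
from h import *
f=shot("wrist"); cv2.imwrite("pics/w6.png",f["pixels"][:,:,::-1])
top("yellow",f,z=.074); X=top("red",f)
go(*X[:2],.05,np.radians(81.9)); go(.6255,.2710,.05)
E
```

```text
yellow [320.2 196.9] [42.5 43.9] [ 0.4549 -0.0289  0.074 ]
red [586. 283.] [25.9 33.7] [0.6249 0.2697 0.012 ]
tcp [ 0.4518 -0.0282  0.1819] shift shares [-0.2592  0.6388  0.2629] mm [-129.6  319.4  131.5]
closing yaw deg 81.84305535775687 level turn shares [ 0.003 -0.03   0.   ]
turn z shares -0.007118080280391715 joint6 -1.6823473535898814
tcp [ 0.4518 -0.0282  0.1819] shift shares [-0.26    0.6415  0.2629] mm [-130.   320.8  131.5]
closing yaw deg 81.84305535775687 level turn shares [ 0.003 -0.03   0.   ]
```

View pics/w6.png

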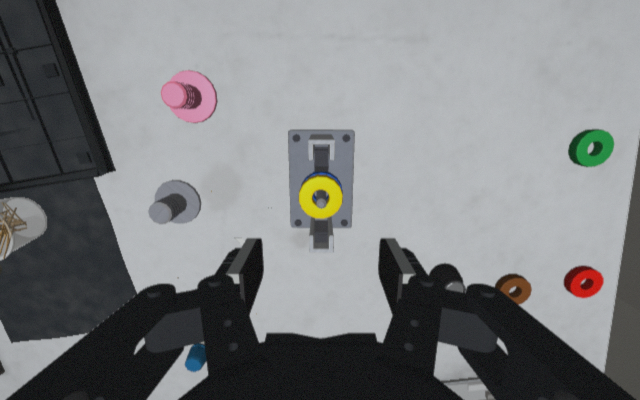

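Yellow sits on blue with the spindle tip in its bore at (321,198). Red is at (584,283), with brown next to it at (514,290). Now the red ring.

>>> {"name": "send_rows", "arguments": {"targets": [-0.0325, 0.08, 0, 0, 0, 0, -0.0325, 0.08, 0, 0, 0, 0, -0.0325, 0.08, 0, 0, 0, 0, -0.0325, 0.08, 0, 0, 0, 0, -0.0325, 0.08, 0, 0, 0, 0, -0.0325, 0.08, 0, 0, 0, 0, -0.0325, 0.08, 0, 0, 0, 0, -0.0325, 0.08, 0, 0, 0, 0, 0, 0, 0.05, 0, 0, 0, 0, 0, 0.08, 0, 0, 0]}}

```text
time: 17.25
eef_pos: [0.6297, 0.272, 0.1196]
orientation: [0.003, 0.07, 0.998, 0.001]
contact_force: [0.6, -0.7, 0.7]
gripper_width: 0.704
finger_force: 0.0
```

>>> {"name": "send_rows", "arguments": {"targets": [0, 0, 0.08, 0, 0, 0, 0, 0, 0.05, 0, 0, 0, 0, 0, 0, 0, 0, 0, 0, 0, 0, 0, 0, 0, 0, 0, 0, 0, 0, 0]}}

```text
time: 17.75
eef_pos: [0.6289, 0.2701, 0.0558]
orientation: [0.002, 0.071, 0.997, 0.001]
contact_force: [-0.1, 1.2, 0.3]
gripper_width: 0.7
finger_force: 0.0
```

```bash
python3 - <<'E'
from h import *
f=shot("wrist"); p,R=pose()
X=top("red",f); print("rel tool mm",R.T@(X-p)*1e3)
go(*X[:2],.001,np.radians(81.9))
E
```

```text
red [322.1 212.2] [54.4 56.8] [0.6248 0.2719 0.012 ]
rel tool mm [ 4.82825222  0.95165208 44.38552261]
tcp [0.6293 0.2702 0.0564] shift shares [0.0097 0.0019 0.1108] mm [ 4.9  0.9 55.4]
closing yaw deg 81.84029595121372 level turn shares [ 0.013  0.028 -0.   ]
turn z shares -0.007463006098286948 joint6 -1.1489667114137785
```

>>> {"name": "send_rows", "arguments": {"targets": [0.0085, 0.0019, 0.03, 0, 0, 0, 0, 0, 0.03, 0, 0, 0, 0, 0, 0.02, 0, 0, 0, 0, 0, 0.015, 0, 0, 0, 0, 0, 0.01, 0, 0, 0, 0, 0, 0, 0, 0, 0, 0, 0, 0, 0, 0, 0, 0, 0, 0, 0, 0, 0]}}

```text
time: 18.6
eef_pos: [0.624, 0.2715, 0.0022]
orientation: [0.001, 0.071, 0.997, 0.0]
contact_force: [0.5, -0.9, -0.0]
gripper_width: 0.701
finger_force: 0.0
```

```bash
python3 - <<'E'
from h import *
f=shot("wrist"); X=top("red",f); go(*X[:2],.001,np.radians(81.9)); print(manip.sense()["contact_force"])
E
```

```text
red [321.7 256.9] [69.9 76.5] [0.6246 0.2721 0.012 ]
tcp [0.624  0.2715 0.0022] shift shares [-0.001   0.0014  0.0024] mm [-0.5  0.7  1.2]
closing yaw deg 81.84636465022739 level turn shares [ 0.004  0.01  -0.   ]
turn z shares -0.006704418721578412 joint6 -1.1451472213409397
[0.68139111 0.12209112 0.38702258]
```

>>> {"name": "send_rows", "arguments": {"targets": [0, 0.001, 0.001, 0, 0, 0, 0, 0, 0, 0, 0, 0, 0, 0, 0, 0, 0, 0, 0, 0, 0, 0, 0, 0, 0, 0, 0, 0, 0, 0], "fingers": -1}}

```text
time: 19.15
eef_pos: [0.6242, 0.272, 0.0019]
orientation: [0.001, 0.071, 0.997, 0.0]
contact_force: [-0.3, 0.2, 4.4]
gripper_width: 0.443
finger_force: 40.5
```

>>> {"name": "send_rows", "arguments": {"targets": [0, 0, -0.03, 0, 0, 0, 0, 0, -0.1, 0, 0, 0, 0, 0, -0.1, 0, 0, 0, 0, 0, -0.05, 0, 0, 0, 0, 0, 0, 0, 0, 0, 0, 0, 0, 0, 0, 0, 0, 0, 0, 0, 0, 0]}}

```text
time: 19.85
eef_pos: [0.6217, 0.2712, 0.1387]
orientation: [-0.002, 0.071, 0.997, -0.001]
contact_force: [-0.1, -0.3, -0.5]
gripper_width: 0.435
finger_force: 40.3
```

```bash
python3 - <<'E'
from h import *
f=shot("wrist"); top("red",f,zt=-.011); go(.4545,-.0281,.13,np.radians(81.9))
E
```

```text
red [320.3 257.4] [69.9 77.7] [-0.0001 -0.     -0.011 ]
tcp [0.6215 0.2712 0.1382] shift shares [ 0.2457 -0.6399  0.0189] mm [ 122.8 -320.     9.5]
closing yaw deg 81.84407084813891 level turn shares [-0.015 -0.034 -0.   ]
turn z shares -0.006991143982637229 joint6 -1.1444480716978664
```

>>> {"name": "send_rows", "arguments": {"targets": [0.031, -0.08, 0, 0, 0, 0, 0.031, -0.08, 0, 0, 0, 0, 0.031, -0.08, 0, 0, 0, 0, 0.031, -0.08, 0, 0, 0, 0, 0.031, -0.08, 0, 0, 0, 0, 0.031, -0.08, 0, 0, 0, 0, 0.031, -0.08, 0, 0, 0, 0, 0.031, -0.08, 0, 0, 0, 0, 0, 0, 0.025, 0, 0, 0, 0, 0, 0, 0, 0, 0]}}

```text
time: 20.9
eef_pos: [0.4526, -0.0274, 0.1257]
orientation: [-0.003, 0.072, 0.997, 0.001]
contact_force: [0.2, 0.9, -1.0]
gripper_width: 0.44
finger_force: 40.4
```

>>> {"name": "send_rows", "arguments": {"targets": [0, 0, 0, 0, 0, 0, 0, 0, 0, 0, 0, 0, 0, 0, 0, 0, 0, 0]}}

```text
time: 21.2
eef_pos: [0.4559, -0.0265, 0.1285]
orientation: [0.0, 0.07, 0.998, 0.0]
contact_force: [-0.3, 0.6, -0.6]
gripper_width: 0.444
finger_force: 40.4
```

```bash
python3 - <<'E'
from h import *
f=shot("wrist"); top("red",f,zt=-.011); go(.4545,-.0283,.13,np.radians(81.9))
E
```

```text
red [320.4 258.1] [69.3 77.1] [-0.0005  0.     -0.011 ]
tcp [ 0.4558 -0.0266  0.1286] shift shares [ 0.0022 -0.0037 -0.0028] mm [ 1.1 -1.9 -1.4]
closing yaw deg 81.95062723816525 level turn shares [ 0.     0.003 -0.   ]
turn z shares 0.006328404770655957 joint6 -1.678649617287738
```

>>> {"name": "send_rows", "arguments": {"targets": [0.003, -0.0035, 0.01, 0, 0, 0, 0, 0, 0.02, 0, 0, 0, 0, 0, 0.02, 0, 0, 0, 0, 0, 0.02, 0, 0, 0, 0, 0, 0.02, 0, 0, 0, 0, 0, 0.01, 0, 0, 0, 0, 0, 0.003, 0, 0, 0, 0, 0, 0, 0, 0, 0, 0, 0, 0, 0, 0, 0, 0, 0, 0, 0, 0, 0]}}

```text
time: 22.25
eef_pos: [0.454, -0.029, 0.0774]
orientation: [0.001, 0.071, 0.997, -0.0]
contact_force: [-1.1, 0.8, -0.1]
gripper_width: 0.442
finger_force: 40.4
```

>>> {"name": "send_rows", "arguments": {"targets": [0, 0, 0, 0, 0, 0, 0, 0, 0, 0, 0, 0, 0, 0, 0, 0, 0, 0, 0, 0, 0, 0, 0, 0], "fingers": 0.4}}

```text
time: 22.65
eef_pos: [0.4536, -0.0289, 0.0771]
orientation: [0.0, 0.071, 0.997, -0.0]
contact_force: [0.0, -1.6, -0.1]
gripper_width: 0.698
finger_force: 0.0
```

>>> {"name": "send_rows", "arguments": {"targets": [0, 0, -0.04, 0, 0, 0, 0, 0, -0.08, 0, 0, 0, 0, 0, -0.08, 0, 0, 0, 0, 0, -0.03, 0, 0, 0, 0, 0, 0, 0, 0, 0, 0, 0, 0, 0, 0, 0, 0, 0, 0, 0, 0, 0]}}

```text
time: 23.35
eef_pos: [0.4521, -0.0286, 0.1901]
orientation: [-0.002, 0.071, 0.997, 0.0]
contact_force: [-0.1, 0.2, 0.6]
gripper_width: 0.7
finger_force: 0.0
```

```bash
python3 - <<'E'
from h import *
f=shot("wrist"); top("red",f,z=.086)
im=f["pixels"]; hsv=cv2.cvtColor(im,cv2.COLOR_RGB2HSV)
# grey cap region around expected place
u,v=proj(f,[.455,-.1935,.02]); print(u,v)
u,v=int(u),int(v); cv2.imwrite("pics/w7.png",cv2.resize(np.hstack([im[v-55:v+55,u-60:u+60],im[145:255,260:380]])[:,:,::-1],None,fx=3.3,fy=3.3,interpolation=cv2.INTER_CUBIC))
np.savez("pics/w7.npz",**f); go(.455,-.193,.12,np.radians(81.9))
E
```

```text
red [320.2 198.4] [42.7 43.6] [ 0.4555 -0.0293  0.086 ]
173.74182895973982 201.6788324754896
tcp [ 0.4521 -0.0286  0.1899] shift shares [-0.0529 -0.3248  0.1395] mm [ -26.4 -162.4   69.8]
closing yaw deg 81.84543366341711 level turn shares [ 0.003 -0.029  0.   ]
turn z shares -0.0068207920728621165 joint6 -1.6829869502717354
```

View pics/w7.png

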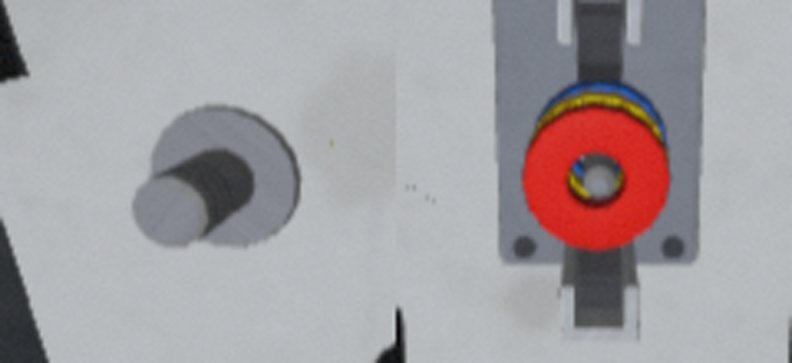

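Left: the grey cap, with its knob top at crop (170,210) and flange centre at (229,175). Right: the red, yellow and blue stack, with the spindle tip centred in the red bore at (597,180).

```bash
python3 - <<'E'
from h import *
f=dict(np.load("pics/w7.npz"))
print(ray(f,164.2,209.3,.044), ray(f,182.,198.7,.005))
p,R=pose(); X=ray(f,164.2,209.3,.044); go(X[0],X[1],.09,np.radians(81.9))
E
```

```text
[ 0.45613967 -0.1921135   0.044     ] [ 0.4562592 -0.1914073  0.005    ]
tcp [ 0.4521 -0.0286  0.1899] shift shares [-0.0551 -0.3228  0.1995] mm [ -27.6 -161.4   99.8]
closing yaw deg 81.84543366341711 level turn shares [ 0.003 -0.029  0.   ]
turn z shares -0.0068207920728621165 joint6 -1.6829869502717354
```

>>> {"name": "send_rows", "arguments": {"targets": [-0.014, -0.081, 0, 0, 0, 0, -0.014, -0.081, 0, 0, 0, 0, -0.013, -0.081, 0, 0, 0, 0, -0.013, -0.08, 0, 0, 0, 0, 0, 0, 0.08, 0, 0, 0, 0, 0, 0.08, 0, 0, 0, 0, 0, 0.04, 0, 0, 0, 0, 0, 0, 0, 0, 0, 0, 0, 0, 0, 0, 0, 0, 0, 0, 0, 0, 0]}}

```text
time: 24.4
eef_pos: [0.4585, -0.1932, 0.0932]
orientation: [0.001, 0.071, 0.997, -0.001]
contact_force: [-0.3, -0.6, 1.5]
gripper_width: 0.702
finger_force: 0.0
```

```bash
python3 - <<'E'
from h import *
f=shot("wrist"); im=f["pixels"]; np.savez("pics/w8.npz",**f)
print(proj(f,[.4562,-.192,.044]))
go(.4562,-.192,.014,np.radians(81.9))
cv2.imwrite("pics/w8.png",im[100:330,180:460,::-1].repeat(2,0).repeat(2,1))
E
```

```text
[321.74576115 212.29054234]
tcp [ 0.4587 -0.1933  0.0935] shift shares [0.0057 0.0021 0.159 ] mm [ 2.9  1.  79.5]
closing yaw deg 81.86272824008446 level turn shares [-0.01   0.021  0.   ]
turn z shares -0.004658969989442086 joint6 -2.001676202540406
```

View pics/w8.png

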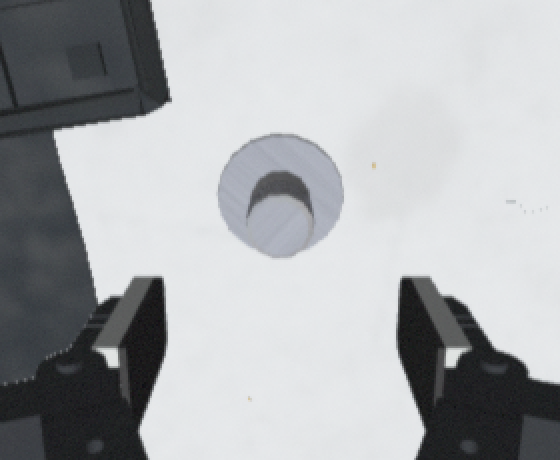

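The knob top is at crop (281,224), within 1 px of prediction. The tray at left is clear of the fingers. Descend and grip.

>>> {"name": "send_rows", "arguments": {"targets": [0.005, 0.0004, 0.04, 0, 0, 0, 0, 0, 0.04, 0, 0, 0, 0, 0, 0.04, 0, 0, 0, 0, 0, 0.02, 0, 0, 0, 0, 0, 0.014, 0, 0, 0, 0, 0, 0, 0, 0, 0, 0, 0, 0, 0, 0, 0, 0, 0, 0, 0, 0, 0]}}

```text
time: 25.25
eef_pos: [0.4558, -0.1926, 0.0159]
orientation: [0.001, 0.071, 0.997, -0.001]
contact_force: [-0.6, -0.3, -0.2]
gripper_width: 0.702
finger_force: 0.0
```

>>> {"name": "send_rows", "arguments": {"targets": [0, 0, 0, 0, 0, 0, 0, 0, 0, 0, 0, 0, 0, 0, 0, 0, 0, 0, 0, 0, 0, 0, 0, 0, 0, 0, 0, 0, 0, 0, 0, 0, 0, 0, 0, 0], "fingers": -1, "squeeze": 100}}

```text
time: 25.85
eef_pos: [0.4553, -0.1924, 0.0155]
orientation: [0.0, 0.071, 0.997, -0.0]
contact_force: [-1.5, 0.5, 5.6]
gripper_width: 0.243
finger_force: 98.3
```

```bash
python3 - <<'E'
from h import *
f=shot("wrist"); im=f["pixels"]; np.savez("pics/w9.npz",**f)
go(.4545,-.0283,.2,np.radians(81.9)); s=manip.sense(); print(s["contact_force"],s["gripper_width"]*85)
cv2.imwrite("pics/w9.png",im[150:330,220:420,::-1].repeat(3,0).repeat(3,1))
E
```

```text
tcp [ 0.4553 -0.1924  0.0155] shift shares [ 0.0479  0.3245 -0.3691] mm [  23.9  162.2 -184.6]
closing yaw deg 81.84655113352822 level turn shares [-0.003  0.005  0.   ]
turn z shares -0.006681108308973327 joint6 -2.0034514558629626
[-1.42239678  0.15980789  5.83584659] 20.86744035545248
```

View pics/w9.png

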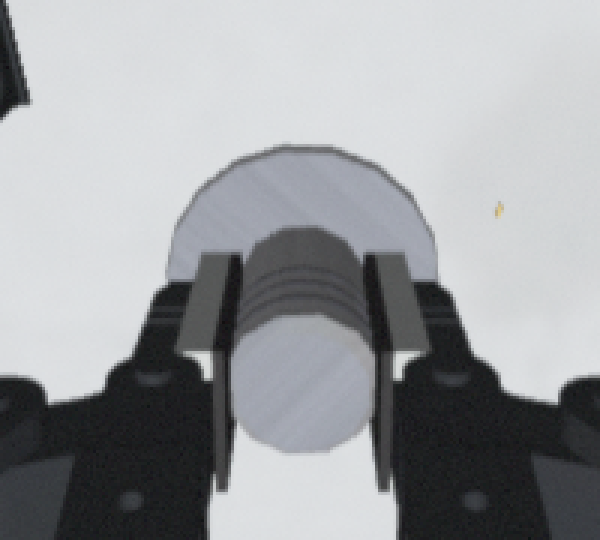

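The knob is gripped centrally, with its top at crop (303,383), and the flange is free below the fingertips. Compute the offset and lift.

>>> {"name": "send_rows", "arguments": {"targets": [0, 0, -0.03, 0, 0, 0, 0, 0, -0.08, 0, 0, 0, 0, 0, -0.09, 0, 0, 0, 0, 0, -0.08, 0, 0, 0, 0, 0, 0, 0, 0, 0, 0, 0, 0, 0, 0, 0, 0, 0, 0, 0, 0, 0]}}

```text
time: 26.6
eef_pos: [0.4535, -0.1912, 0.153]
orientation: [-0.002, 0.071, 0.997, 0.001]
contact_force: [-0.2, 0.3, -0.7]
gripper_width: 0.239
finger_force: 98.0
```

```bash
python3 - <<'E'
from h import *
f=dict(np.load("pics/w9.npz")); print(intool(f,303/3+219.8,383/3+149.8,-.0285)*1e3)
go(.4545,-.0283,.155,np.radians(81.9))
E
```

```text
[ -0.59736182   0.23804402 -28.5       ]
tcp [ 0.4535 -0.1912  0.153 ] shift shares [ 0.0443  0.3227 -0.0032] mm [ 22.1 161.3  -1.6]
closing yaw deg 81.8449131411739 level turn shares [ 0.012 -0.025  0.   ]
turn z shares -0.006885857353262894 joint6 -2.003429547145082
```

>>> {"name": "send_rows", "arguments": {"targets": [0.0094, 0.065, 0, 0, 0, 0, 0.0094, 0.065, 0, 0, 0, 0, 0.0094, 0.065, 0, 0, 0, 0, 0.0094, 0.065, 0, 0, 0, 0, 0.0094, 0.063, 0, 0, 0, 0, 0, 0, 0.03, 0, 0, 0, 0, 0, 0, 0, 0, 0, 0, 0, 0, 0, 0, 0, 0, 0, 0, 0, 0, 0, 0, 0, 0, 0, 0, 0]}}

```text
time: 27.6
eef_pos: [0.4548, -0.0295, 0.1401]
orientation: [0.0, 0.072, 0.997, -0.0]
contact_force: [-0.1, 0.1, -1.7]
gripper_width: 0.248
finger_force: 98.2
```

```bash
python3 - <<'E'
from h import *
f=shot("wrist"); im=f["pixels"]; np.savez("pics/w10.npz",**f)
go(.4545,-.0285,.13,np.radians(81.9))
g=cv2.cvtColor(im[258:310,285:358],cv2.COLOR_RGB2GRAY); m=cv2.inRange(g,120,255)
E
```

```text
tcp [ 0.4549 -0.0295  0.1403] shift shares [0.0011 0.0019 0.0205] mm [ 0.5  0.9 10.3]
closing yaw deg 81.78188947312971 level turn shares [-0.001  0.004  0.   ]
turn z shares -0.01476381585878687 joint6 -1.6823490128353646
```

```bash
python3 - <<'E'
from h import *
f=dict(np.load("pics/w7.npz")); im=f["pixels"]
print(ray(f,320.56,199.2,.096)); print("TCP w7 was .4521,-.0286,.1899; red face in tool/ground:")
c=im[185:213,305:336,::-1]; cv2.imwrite("pics/tip.png",cv2.resize(c,None,fx=18,fy=18,interpolation=cv2.INTER_CUBIC))
E
```

```text
[ 0.45331131 -0.02864907  0.096     ]
TCP w7 was .4521,-.0286,.1899; red face in tool/ground:
```

View pics/tip.png

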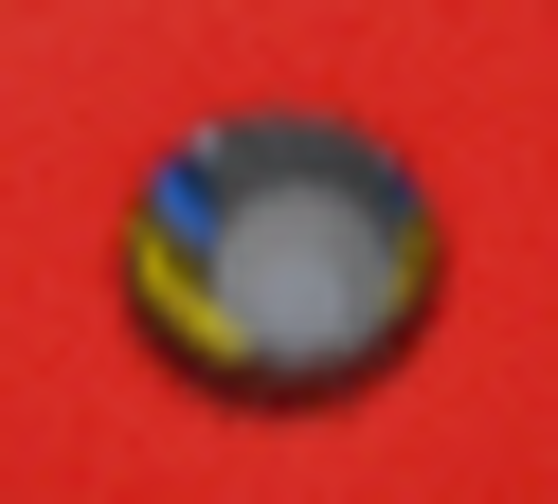

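The spindle's flat tip is at about (302,295) in the crop, which gives an axis at (.4547,-.0281). I nudge about 1 mm and lower onto the tip.

>>> {"name": "send_rows", "arguments": {"targets": [0.0018, 0.0018, 0.01, 0, 0, 0, 0, 0, 0.02, 0, 0, 0, 0, 0, 0.01, 0, 0, 0, 0, 0, 0.005, 0, 0, 0, 0, 0, 0.005, 0, 0, 0, 0, 0, 0.005, 0, 0, 0, 0, 0, 0.005, 0, 0, 0, 0, 0, 0.005, 0, 0, 0, 0, 0, 0, 0, 0, 0]}}

```text
time: 28.55
eef_pos: [0.4535, -0.0278, 0.1071]
orientation: [-0.0, 0.071, 0.997, 0.0]
contact_force: [0.1, -0.5, -0.8]
gripper_width: 0.25
finger_force: 98.2
```

```bash
python3 - <<'E'
from h import *
go(.4547,-.0283,.1015,np.radians(81.9)); s=manip.sense(); print(s["contact_force"],s["torque"])
E
```

```text
tcp [ 0.4535 -0.0278  0.1071] shift shares [-0.0024 -0.0008  0.0112] mm [-1.2 -0.4  5.6]
closing yaw deg 81.85001881814117 level turn shares [ 0.001 -0.004  0.   ]
turn z shares -0.006247647732355973 joint6 -1.6805375193024128
[ 0.08510839 -0.46197634 -0.79271799] [ 0.00380613  0.01619115 -0.01077706]
```

The cap bottom is now below the spindle tip with no side force, so the bore is engaged. Continue down and press.

>>> {"name": "send_rows", "arguments": {"targets": [0, 0, 0.004, 0, 0, 0, 0, 0, 0.004, 0, 0, 0, 0, 0, 0.003, 0, 0, 0, 0, 0, 0.003, 0, 0, 0, 0, 0, 0.003, 0, 0, 0, 0, 0, 0.003, 0, 0, 0, 0, 0, 0.003, 0, 0, 0, 0, 0, 0, 0, 0, 0]}}

```text
time: 29.35
eef_pos: [0.4539, -0.0278, 0.0959]
orientation: [0.0, 0.071, 0.997, 0.0]
contact_force: [-0.1, 0.9, 2.3]
gripper_width: 0.244
finger_force: 98.5
```

>>> {"name": "send_rows", "arguments": {"targets": [0, 0, 0.004, 0, 0, 0, 0, 0, 0.004, 0, 0, 0, 0, 0, 0.004, 0, 0, 0, 0, 0, 0.004, 0, 0, 0, 0, 0, 0.004, 0, 0, 0, 0, 0, 0.004, 0, 0, 0, 0, 0, 0, 0, 0, 0, 0, 0, 0, 0, 0, 0]}}

```text
time: 30.15
eef_pos: [0.454, -0.0279, 0.084]
orientation: [0.0, 0.071, 0.997, -0.0]
contact_force: [-0.5, 1.4, 4.5]
gripper_width: 0.249
finger_force: 98.8
```

```bash
python3 - <<'E'
from h import *
go(.4547,-.0283,.0765,np.radians(81.9)); s=manip.sense(); print(s["contact_force"],s["torque"])
E
```

```text
tcp [ 0.454  -0.0279  0.084 ] shift shares [-0.0015 -0.0006  0.015 ] mm [-0.8 -0.3  7.5]
closing yaw deg 81.84490850455184 level turn shares [ 0.     0.003 -0.   ]
turn z shares -0.0068864369310213 joint6 -1.6805224851190734
[-0.47265104  1.36266243  4.50269509] [ 0.13953305  0.11422438 -0.02326823]
```

>>> {"name": "send_rows", "arguments": {"targets": [0, 0, 0.003, 0, 0, 0, 0, 0, 0.003, 0, 0, 0, 0, 0, 0.003, 0, 0, 0, 0, 0, 0.003, 0, 0, 0, 0, 0, 0.002, 0, 0, 0, 0, 0, 0, 0, 0, 0, 0, 0, 0, 0, 0, 0]}}

```text
time: 30.85
eef_pos: [0.4541, -0.0279, 0.0773]
orientation: [0.0, 0.071, 0.997, -0.0]
contact_force: [-1.4, 0.5, 6.4]
gripper_width: 0.246
finger_force: 99.0
```

>>> {"name": "send_rows", "arguments": {"targets": [0, 0, 0.001, 0, 0, 0, 0, 0, 0.001, 0, 0, 0, 0, 0, 0.001, 0, 0, 0, 0, 0, 0, 0, 0, 0, 0, 0, 0, 0, 0, 0]}}

```text
time: 31.35
eef_pos: [0.4541, -0.0279, 0.0758]
orientation: [0.0, 0.071, 0.997, -0.0]
contact_force: [-1.9, 0.6, 7.1]
gripper_width: 0.251
finger_force: 99.0
```

```bash
python3 - <<'E'
from h import *
go(.4547,-.0283,.0765,np.radians(81.9)); s=manip.sense(); print(s["contact_force"],s["torque"])
f=shot("side"); im=f["pixels"]; u,v=map(int,proj(f,[.4547,-.028,.06])); print(u,v)
cv2.imwrite("pics/s1.png",cv2.resize(im[v-45:v+35,u-50:u+50,::-1],None,fx=7,fy=7,interpolation=cv2.INTER_CUBIC))
E
```

```text
tcp [ 0.4541 -0.0279  0.0758] shift shares [-0.0013 -0.0007 -0.0014] mm [-0.7 -0.3 -0.7]
closing yaw deg 81.85334693134388 level turn shares [-0.     0.004  0.   ]
turn z shares -0.0058316335820151975 joint6 -1.6805705076499133
[-1.90726721  0.55364173  7.12343809] [ 0.21456183  0.25575769 -0.02836714]
322 203
```

View pics/s1.png

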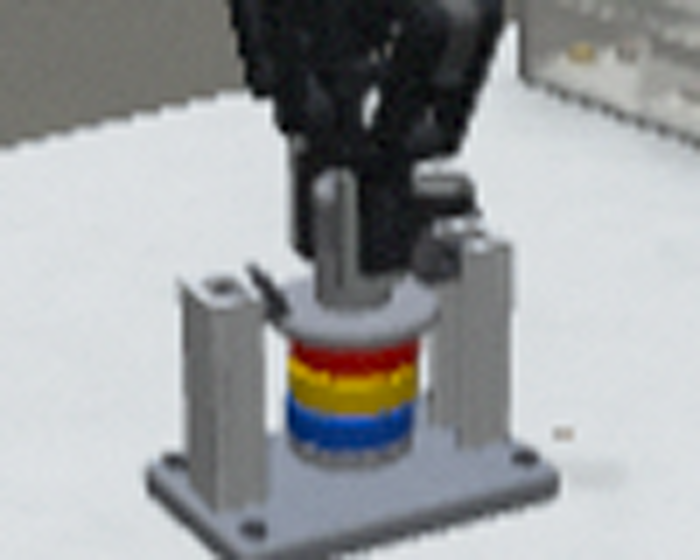

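Side view: rings compressed in the right order, with the flange at (360,310) still beside the left catch's slope at (265,290). Press further in small steps.

>>> {"name": "send_rows", "arguments": {"targets": [0, 0, 0.002, 0, 0, 0, 0, 0, 0, 0, 0, 0, 0, 0, 0, 0, 0, 0]}}

```text
time: 31.7
eef_pos: [0.4541, -0.0279, 0.0749]
orientation: [0.0, 0.071, 0.997, -0.0]
contact_force: [-2.3, 0.2, 6.5]
gripper_width: 0.245
finger_force: 99.1
```

>>> {"name": "send_rows", "arguments": {"targets": [0, 0, 0.002, 0, 0, 0, 0, 0, 0, 0, 0, 0, 0, 0, 0, 0, 0, 0]}}

```text
time: 32.0
eef_pos: [0.4543, -0.028, 0.0744]
orientation: [0.0, 0.071, 0.997, -0.0]
contact_force: [-2.2, 0.7, 9.7]
gripper_width: 0.246
finger_force: 99.7
```

>>> {"name": "send_rows", "arguments": {"targets": [0, 0, 0.002, 0, 0, 0, 0, 0, 0, 0, 0, 0, 0, 0, 0, 0, 0, 0]}}

```text
time: 32.3
eef_pos: [0.4544, -0.0279, 0.0743]
orientation: [0.0, 0.071, 0.997, -0.0]
contact_force: [-4.6, 1.5, 18.1]
gripper_width: 0.247
finger_force: 100.7
```

Force rises steeply at TCP z=.0743, which matches the follower stop (.0745). Back off the preload a little, then look.

>>> {"name": "send_rows", "arguments": {"targets": [0, 0, -0.004, 0, 0, 0, 0, 0, -0.004, 0, 0, 0, 0, 0, -0.004, 0, 0, 0, 0, 0, 0, 0, 0, 0, 0, 0, 0, 0, 0, 0]}}

```text
time: 32.8
eef_pos: [0.4538, -0.0279, 0.0778]
orientation: [0.0, 0.071, 0.997, 0.0]
contact_force: [2.8, -0.4, -6.0]
gripper_width: 0.249
finger_force: 99.0
```

```bash
python3 - <<'E'
from h import *
f=shot("side"); im=f["pixels"]; u,v=322,203; s=manip.sense(); print(s["contact_force"],s["eef_pos"])
cv2.imwrite("pics/s2.png",cv2.resize(im[v-25:v+30,u-38:u+38,::-1],None,fx=10,fy=10,interpolation=cv2.INTER_CUBIC))
E
```

```text
[ 3.80261828 -0.83511881 -6.95183264] [ 0.45380547 -0.02783984  0.0777695 ]
```

View pics/s2.png

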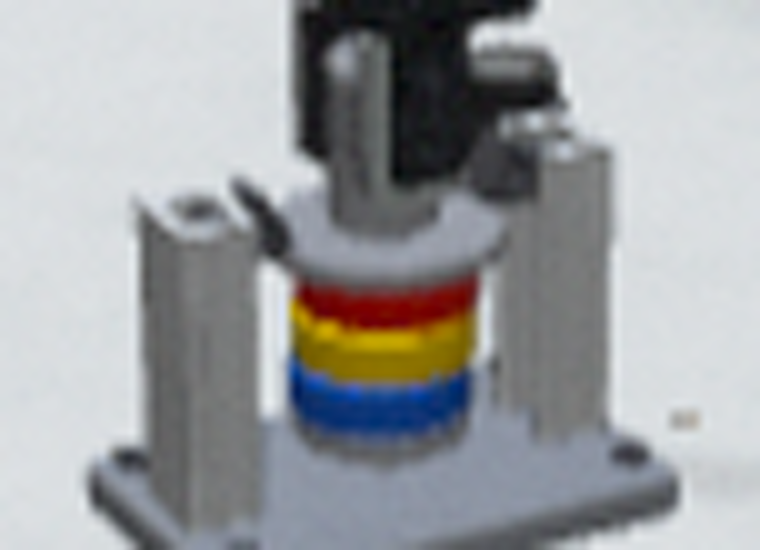

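The tool is now being pulled down by 7 N at follower ≈ .024, so the catches hold the flange. Unload, let go and rise.

>>> {"name": "send_rows", "arguments": {"targets": [0, 0, 0.002, 0, 0, 0, 0, 0, 0.002, 0, 0, 0, 0, 0, 0, 0, 0, 0]}}

```text
time: 33.15
eef_pos: [0.4541, -0.0279, 0.0773]
orientation: [0.0, 0.071, 0.997, -0.0]
contact_force: [-0.9, 0.4, 5.0]
gripper_width: 0.249
finger_force: 100.3
```

>>> {"name": "send_rows", "arguments": {"targets": [0, 0, 0, 0, 0, 0, 0, 0, 0, 0, 0, 0, 0, 0, 0, 0, 0, 0, 0, 0, 0, 0, 0, 0, 0, 0, 0, 0, 0, 0], "fingers": 0.2, "squeeze": 40}}

```text
time: 33.65
eef_pos: [0.4536, -0.0278, 0.0763]
orientation: [-0.0, 0.071, 0.997, 0.0]
contact_force: [-0.4, -0.2, -0.0]
gripper_width: 0.6
finger_force: 0.0
```

>>> {"name": "send_rows", "arguments": {"targets": [0, 0, -0.02, 0, 0, 0, 0, 0, -0.04, 0, 0, 0, 0, 0, -0.08, 0, 0, 0, 0, 0, -0.08, 0, 0, 0, 0, 0, -0.04, 0, 0, 0, 0, 0, 0, 0, 0, 0, 0, 0, 0, 0, 0, 0, 0, 0, 0, 0, 0, 0]}}

```text
time: 34.45
eef_pos: [0.4526, -0.0275, 0.205]
orientation: [-0.002, 0.071, 0.997, 0.0]
contact_force: [-0.5, 0.1, 0.0]
gripper_width: 0.601
finger_force: 0.0
```

```bash
python3 - <<'E'
from h import *
f=shot("side"); im=f["pixels"]; u,v=322,203
w=shot("wrist"); a,b=map(int,proj(w,[.4547,-.0281,.07])); print(a,b)
A=cv2.resize(im[v-28:v+32,u-38:u+38,::-1],(494,390),interpolation=cv2.INTER_CUBIC)
B=cv2.resize(w["pixels"][b-60:b+60,a-45:a+45,::-1],(292,390),interpolation=cv2.INTER_CUBIC)
cv2.imwrite("pics/end.png",np.hstack([A,B]))
# knob top height by two views is in the picture; print predicted pixels of the cap knob top if held (z=.106) or up (.130)
for z in (.106,.130): print(z,proj(f,[.4547,-.0281,z])-[u-38,v-28],proj(w,[.4547,-.0281,z])-[a-45,b-60])
E
```

```text
320 188
0.106 [38.16455748  7.63916665] [45.14157455 70.90131344]
0.13 [38.05409732 -3.44357856] [45.09335589 79.62023567]
```

View pics/end.png

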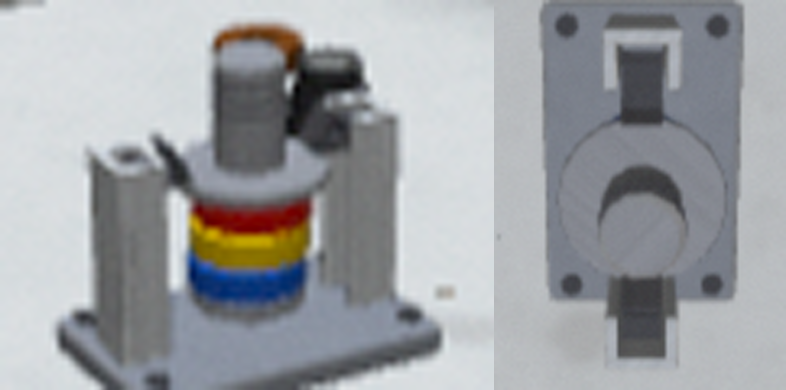

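The knob top sits at (38.5,8) in side-crop pixels and (45.5,70.8) in wrist-crop pixels. Both match the held height z=.106, not the free height .130. The catches overlap the flange at both ends, the stack order is right, and the robot is clear.

```bash
python3 -c "
from bench import manip
print(manip.finish_job())"
```

```text
the job is handed in; nothing more can be done
None
```

The magazine is loaded: blue, yellow and red rings are on the spindle in that order with the steel cap on top, both catches hold its flange down, and the gripper is clear. I handed it in at about 34.5 s on the robot's clock; no verdict came back.

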